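# Unload a spun tube from the angle rotor and hold it upright

### The job

The centrifuge rotor stands on the bench after its run. Lift its loose lid off and lay the lid flat, right way up, on the free bench beside the rotor; then draw the long-capped sample tube out of its slanting bore, turn it upright without leaning it clearly further over than it lay in the rotor, and finish still holding it in the gripper, upright and still, with its foot at least 15 cm above the bench. Leave the low metal balance plug in its bore and the other things on the bench where they are.

Things in the scene. Friction and masses are not known exactly. Their poses are not given: they have to be found in the camera images.
- rotor: Fixed dark grey rotor, 76 mm high to its flat rim (147 mm across), 198 mm over the six bore sleeves sticking out below. Origin at the centre of its underside, z up, x from the centre towards the sample tube's bore; the balance plug is at -x, four bores are empty. Its top is a dish with sides sloping 45 degrees, the bores square to them every 60 degrees. Dish floor 44 mm up, middle nut to 56 mm.
- lid: Loose aluminium lid, 160 mm across, 67 mm high with its knob, 180 g. Origin at the centre of its underside (bench height when lying flat), z up. A skirt hangs 6 mm over the rotor's rim with 3 mm play; it lifts straight off. Black knurled knob 26 mm across on the axis, straight from 46 to 64 mm above the underside; roof rising from 12 mm at the edge to a flat top 37 mm up.
- sample_tube: Clear round-bottomed tube with a long white ribbed cap, 90 mm long, 30 g: tube 16 mm across, cap 20 mm across from 66 to 90 mm above the foot. Origin at the foot, z along the tube to the cap. Seated, it leans 45 degrees and 40 mm of it, with the cap, stands out of the bore, pointing up and in over the rotor's axis. Free in the bore (2.5 mm play); pulls out along its own axis in 50 mm.
- cap_grip (a point): Middle of the sample tube's cap, on the tube's axis, 78 mm from the foot.
- bore_mouth (a point): Centre of the mouth of the sample tube's bore, 50 mm out from the rotor's axis and 60 mm above the bench. The bore is 18.5 mm wide and 50 mm deep and leans 45 degrees: its mouth faces up and in over the rotor's axis, its foot lies outward.
- balance_plug: Steel balance plug, 60 mm long, with a low flat head 22 mm across, in the bore across from the sample tube; it stands only 10 mm out. Origin at its foot, z along it. Stays where it is.
- tip_box: Blue pipette tip box 88 x 124 x 56 mm near the bench's left edge, origin under its centre. Stays where it is. The bench between it and the robot, left of the rotor (about x 0.47, y 0.275), is always free: a good place for the lid.
- tape_roll: Roll of tape lying flat, 96 mm across, 25 mm high, origin under its centre. Stays where it is.
- lab_timer: White timer 66 x 66 x 20 mm, origin under its centre. Stays where it is.
- pipette: Pipette lying on its side near the bench's front edge, 258 mm long, origin under its middle, length along its y. Stays where it is.
- red_pen: Marker pen, 135 mm long, lying in front of the rotor, length along its y. Stays where it is.
- forceps: Steel forceps 124 mm long lying behind the rotor, length along its y. Stays where it is.
- reagent_bottle: Small grey bottle with an orange cap, 40 mm across, 85 mm high, standing behind the rotor. Stays where it is.

How it is judged:
By the outcome, as a careful person would: the job done as asked, in the order asked, and still so for the second after the job is handed in, while the arm keeps its last pose, push and grip.
It also fails if it takes over 54 s, if anything falls off the work surface, if the arm or the gripper's body presses on something with over 40 N, if the wrist force passes 120 N, or if a joint passes its speed limit or range.

### The arm

A 6-joint arm with a two-finger parallel gripper is mounted at the origin on a cart in front of the work surface, level with it; the furniture and walls round the work are solid. World frame = base frame: x ahead of the robot, y to its left, z up, the work surface at z = 0. Lengths are in m, angles in rad, forces in N, time in s.
With the tool pointing down it reaches from about 0.275 to 0.875 m from the base axis. Payload 12.5 kg.
Tool frame: the origin (TCP) lies at the very end of the fingers, on their centre line; the grasp point (between the pads) lies 19 mm behind it; z points along the fingers, y is the line along which they close (so a half turn about z gives the same grasp; the last joint's range is limited). The gripper opens to 85 mm and grips with 20 to 120 N. Pads are 22 mm wide; open, the fingers measure 114 mm over their backs; the gripper's body (76 mm by 85 mm) begins 54 mm behind the grasp point. The pads swing forward as they close: fully open they stand 13 mm farther back than shut.
Start: joints at [-1.188, 0.351, 1.652, -0, 1.139, -0.085], TCP at [0.248, -0.491, 0.231] pointing down, gripper open.
Joint ranges: [-2.75, 2.75], [-0.79, 2.1], [0.01, 2.65], [-1.57, 4.71], [0.07, 3.14], [-2.87, 2.87]. Speed limits (rad/s): [2.22, 2.22, 2.79, 3.14, 3.14, 3.14].

### API

Orientations are given as a 3x3 rotation matrix whose columns are the frame's x, y, z axes.
In Python, from bench import manip, camrig, solver, sign_off gives the robot as it stands (manip), with the cameras (camrig), the job as plain functions and the kinematics (solver). Calls block until the motion is done:
- manip.move_ptp(position, orientation): joint-space move of the TCP to a pose.
- manip.move_l(position, attitude=None, max_speed=0.15): straight line of the TCP; attitude=None keeps the orientation; max_speed is the mean speed in m/s.
- manip.move_j(angles): joint-space move.
- manip.set_gripper(opening, effort=None): opening from 0.0 (shut) to 1.0 (fully open); effort is the grip in N (None keeps the last); returns when the fingers have stopped.
- manip.dwell(seconds).
- solver.inverse_kinematics(position, orientation): joint angles nearest the present ones, or None.
- camrig.grab_frame(name): name is "scene" or "top"; returns the picture (420x560x3 uint8, red, green, blue); there is no depth.
- camrig.get_calibration(name): a dict with "camera_matrix" (3x3 intrinsics, pixels), "k1" (the pictures are not rectified: a ray, as slopes to the right and down, at radius r is drawn at 1 + k1 r^2 times it, then the intrinsics apply), "R" (3x3) and "t" (3): a world point X has camera coordinates R X + t. Camera axes: x right, y down, z forward; pixel columns grow to the right and rows downward; lengths in m; the calibration is good to about 2 mm. A picture is of the moment at which its call begins. get_calibration takes no time and is no camera call.
A pose or a line that the arm cannot do raises manip.Unreachable and nothing moves.
- sign_off(): hands the job in; it is judged then, once.
Readings, each from a call of its own:
- manip.read_time(): time.
- manip.read_qpos(): joint angles.
- manip.read_joint_vel(): joint speeds.
- manip.read_joint_torque(): joint torques, N m.
- manip.read_ee_pos(): TCP position.
- manip.read_tcp_rot(): TCP orientation.
- manip.read_force(): force on the tool from outside, world axes, zero at the start.
- manip.read_ft_torque(): the same for the moment, N m.
- manip.read_grip_width(): opening from 0.0 (shut) to 1.0 (fully open).
- manip.read_grip_force(): force on a finger pad.
Only numpy, scipy, OpenCV 4.12 (cv2) and the standard library are available. Lean on these libraries where they do the work, as an engineer would, in place of code of your own. Each camera call takes 0.05 s, during which the arm holds its last target. There are 200 camera calls.

## Working session

There is one attempt and no reset: what is moved stays moved. The work goes in short steps, each a Python script; the robot and the scene stay as the last script left them, time stands still between calls to the robot, and variables do not carry over. Pictures are saved under pics/ and viewed, at most 10 in all, crops included, and the job is handed in when it is done.

```bash
mkdir -p pics; ls; python3 - <<'E'
from bench import manip, camrig, solver, sign_off
import cv2,numpy as np
for n in("scene","top"):
    f=camrig.grab_frame(n); cv2.imwrite(f"pics/{n}0.png",f[:,:,::-1]); c=camrig.get_calibration(n)
    print(n,c, -c["R"].T@c["t"])
print(manip.read_time(),manip.read_tcp_rot())
E
```

```text
bench.py
pics
scene {'camera_matrix': array([[546.0902373 ,   0.        , 273.00693345],
       [  0.        , 546.0902373 , 202.67905117],
       [  0.        ,   0.        ,   1.        ]]), 'k1': -0.1356497762060693, 'R': array([[-0.82201561, -0.56946364, -0.00122631],
       [-0.34259726,  0.4962539 , -0.79772125],
       [ 0.4548818 , -0.65531918, -0.60302513]]), 't': array([0.53154493, 0.15102681, 1.08570593])} [-0.00518827  0.93923179  0.77583709]
top {'camera_matrix': array([[429.9779396 ,   0.        , 277.1532508 ],
       [  0.        , 429.9779396 , 208.04512271],
       [  0.        ,   0.        ,   1.        ]]), 'k1': -0.06794574460187272, 'R': array([[-0.01481727, -0.99973903,  0.01738748],
       [-0.99065578,  0.01232032, -0.13582835],
       [ 0.13557868, -0.01923761, -0.9905798 ]]), 't': array([0.1662605 , 0.53620311, 0.91683201])} [0.40935337 0.17724857 0.978136  ]
0.1 [[ 8.92593701e-01  4.50861770e-01 -3.85792403e-04]
 [ 4.50861918e-01 -8.92593108e-01  1.03614910e-03]
 [ 1.22804374e-04 -1.09879926e-03 -9.99999389e-01]]
```

View pics/scene0.png

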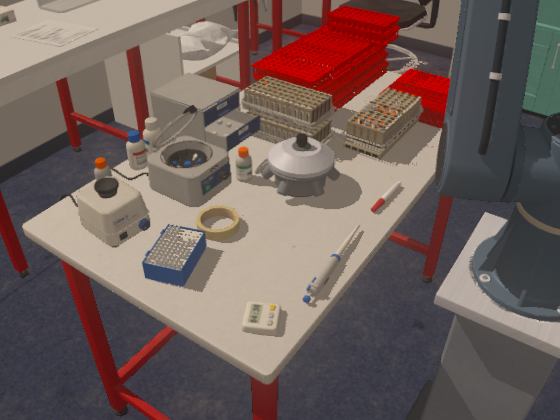

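View pics/top0.png

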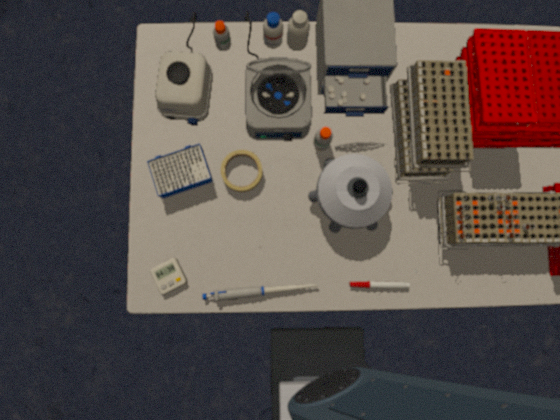

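The top view shows the lid at about (355,192) px with its knob at (359,187). In the scene view the knob is at (302,142) and the lid at (302,160). Next I triangulate the knob and check the lid's rim.

```bash
cat >h.py <<'E'
import cv2,numpy as np
from bench import manip, camrig, solver, sign_off
C={n:camrig.get_calibration(n) for n in("scene","top")}
def ray(n,uv):
    c=C[n];K=c["camera_matrix"]
    p=cv2.undistortPoints(np.array([[uv]],float),K,np.array([c["k1"],0,0,0.]))[0,0]
    d=c["R"].T@np.array([p[0],p[1],1]);return -c["R"].T@c["t"],d/np.linalg.norm(d)
def plane(n,uv,z):
    o,d=ray(n,uv);return o+d*(z-o[2])/d[2]
def tri(a,b):
    A=np.zeros((3,3));v=np.zeros(3);R=[ray("scene",a),ray("top",b)]
    for o,d in R:
        M=np.eye(3)-np.outer(d,d);A+=M;v+=M@o
    X=np.linalg.solve(A,v);return X,[np.linalg.norm(np.cross(X-o,d)) for o,d in R]
def proj(n,X):
    c=C[n];r=cv2.projectPoints(np.array([X],float),cv2.Rodrigues(c["R"])[0],c["t"],c["camera_matrix"],np.array([c["k1"],0,0,0.]))[0]
    return r[0,0]
def blobs(mask,amin=15):
    n,l,s,c=cv2.connectedComponentsWithStats(mask.astype(np.uint8))
    return [(s[i],c[i],l==i) for i in range(1,n) if s[i,4]>=amin]
def save(name,f,box,k):
    x0,y0,x1,y1=box;cv2.imwrite(name,cv2.resize(f[y0:y1,x0:x1,::-1],None,fx=k,fy=k,interpolation=cv2.INTER_CUBIC))
E
python3 - <<'E'
from h import *
F={n:camrig.grab_frame(n) for n in C}
for n,box in(("scene",(262,125,342,200)),("top",(300,140,405,240))):
    x0,y0,x1,y1=box;g=F[n][y0:y1,x0:x1].max(2)
    for s,c,m in blobs(g<60): print(n,s[0]+x0,s[1]+y0,s[2:],c+[x0,y0])
    ed=g>130
    for s,c,m in blobs(ed,300):
        print(' bright',s+[x0,y0,0,0,0],c+[x0,y0])
a=np.hstack([cv2.resize(F["scene"][120:205,257:347],(400,378),interpolation=2),cv2.resize(F["top"][142:237,303:403],(398,378),interpolation=2)])
cv2.imwrite("pics/c1.png",a[:,:,::-1])
E
```

```text
scene 297 134 [ 10  13 103] [301.73786408 140.03883495]
 bright [ 262  137   80   38 2077] [298.32883967 157.05103515]
top 352 179 [ 15  20 231] [359.02597403 188.2034632 ]
top 311 198 [ 6  4 20] [313.45 199.35]
top 329 221 [14 12 95] [334.49473684 226.65263158]
top 367 223 [10  7 49] [371.87755102 226.3877551 ]
 bright [ 300  140  105  100 5903] [349.04319837 182.96357784]
```

View pics/c1.png

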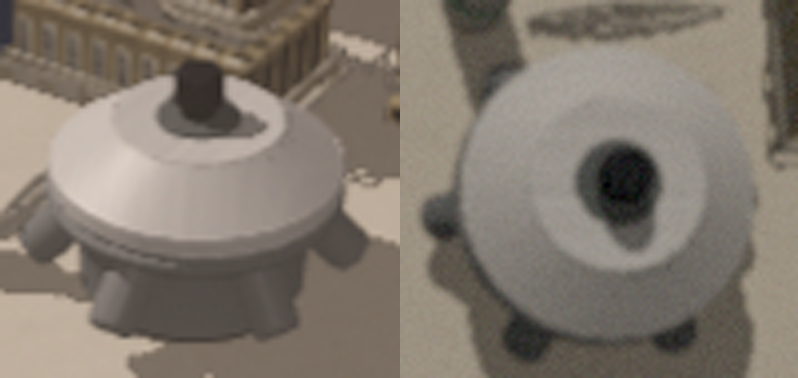

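The crops show the knob's top disc at about scene (302.0,135.1) and top (360.0,186.7). The lid's rim circle is centred at about top (355,191), and its radius is about 37 px.

```bash
python3 - <<'E'
from h import *
X,e=tri((302.0,135.1),(360.0,186.7));print("knob top",X,e)
for z in(.072,.08): print(plane("top",(355,191),z),[plane("top",p,z)[:2] for p in((318.1,191),(392.2,191),(355,154.6),(355,227.4))])
print(plane("scene",(302,157),.08))
for z in (.137,.144): print(plane("top",(360,186.7),z),plane("scene",(302,135.1),z))
for y in(65,60,115): print(y,plane("scene",(302,120+y/4.444),.137))
# sleeves dirs
for uv in((313.45,199.35),(334.5,226.6),(371.9,226.4)):
    P=plane("top",uv,.025);print("sleeve",P)
f=manip.read_force();print(f)
R0=np.array([[0,1,0],[1,0,0],[0,0,-1.]])
for th in range(-90,91,30):
    t=np.deg2rad(th);y=np.array([np.cos(t),np.sin(t),0]);z=np.array([0,0,-1.]);R=np.c_[np.cross(y,z),y,z]
    print(th,solver.inverse_kinematics([.587,-.015,.2],R),solver.inverse_kinematics([.47,.275,.2],R))
E
```

```text
knob top [ 0.56615909 -0.00430946  0.13958732] [np.float64(0.0012782400925921225), np.float64(0.0012782400925920683)]
[ 0.56829505 -0.00835981  0.072     ] [array([0.56916906, 0.07129806]), array([ 0.56744434, -0.0894402 ]), array([ 0.64878169, -0.01170739]), array([ 0.4897844 , -0.00525836])]
[ 0.5668918  -0.00672113  0.08      ] [array([0.5677581 , 0.07223346]), array([ 0.5660486 , -0.08708568]), array([ 0.64666785, -0.01003916]), array([ 0.4890743 , -0.00364707])]
[ 0.5655696  -0.00428726  0.08      ]
[ 0.56551504 -0.00548385  0.137     ] [ 0.56966167 -0.00762051  0.137     ]
[ 0.56421545 -0.00396313  0.144     ] [0.5633628  0.00275454 0.144     ]
65 [ 0.57083474 -0.00948118  0.137     ]
60 [ 0.57363537 -0.0139235   0.137     ]
115 [0.54383438 0.03333839 0.137     ]
sleeve [0.55852395 0.07682589 0.025     ]
sleeve [0.49640236 0.03130456 0.025     ]
sleeve [ 0.4956515  -0.05299637  0.025     ]
[-0.44059136 -0.32657121 -0.28218723]
-90 [-1.04821610e-01  4.50448205e-01  1.58479814e+00 -4.44089210e-16
  1.10634630e+00  1.46597472e+00] [ 4.43899197e-01  3.75826304e-01  1.69903000e+00 -
[... 555 characters left out ...]
 4.43899197e-01  3.75826304e-01  1.69903000e+00 -4.44089210e-16
  1.06673635e+00  4.43899197e-01]
30 [-1.04821610e-01  4.50448205e-01  1.58479814e+00 -4.44089210e-16
  1.10634630e+00 -6.28420385e-01] [ 4.43899197e-01  3.75826304e-01  1.69903000e+00 -4.44089210e-16
  1.06673635e+00 -7.96995782e-02]
60 [-1.04821610e-01  4.50448205e-01  1.58479814e+00 -4.44089210e-16
  1.10634630e+00 -1.15201916e+00] [ 4.43899197e-01  3.75826304e-01  1.69903000e+00 -4.44089210e-16
  1.06673635e+00 -6.03298354e-01]
90 [-1.04821610e-01  4.50448205e-01  1.58479814e+00 -4.44089210e-16
  1.10634630e+00 -1.67561794e+00] [ 4.43899197e-01  3.75826304e-01  1.69903000e+00 -4.44089210e-16
  1.06673635e+00 -1.12689713e+00]
```

```bash
python3 - <<'E'
from h import *
R=np.c_[[0,-1,0],[1,0,0],[0,0,-1.]].astype(float)
R[:,0]=np.cross(R[:,1],R[:,2])
P=np.array([.567,-.006,0])
manip.move_ptp(P+[0,0,.19],R)
manip.move_l(P+[0,0,.1105],max_speed=.1)
print(manip.read_time(),manip.read_force(),manip.read_ee_pos())
manip.set_gripper(0,40)
print(manip.read_grip_width()*85,manip.read_grip_force(),manip.read_force())
manip.move_l(P+[0,0,.19],max_speed=.08)
print(manip.read_time(),manip.read_grip_width()*85,manip.read_force())
F={n:camrig.grab_frame(n) for n in C}
a=np.hstack([F["scene"][80:240,220:380],F["top"][110:270,280:440]])
cv2.imwrite("pics/c2.png",cv2.resize(a,(800,400),interpolation=2)[:,:,::-1])
E
```

```text
3.2333 [ 0.61127747 -0.36158467  0.29780312] [ 0.56741396 -0.0060757   0.11110259]
24.360890748240692 39.320305860601366 [-1.01529531  0.17751497  4.83376565]
4.9583 24.176927298849776 [-0.26824553 -0.26286863 -1.88258301]
```

View pics/c2.png

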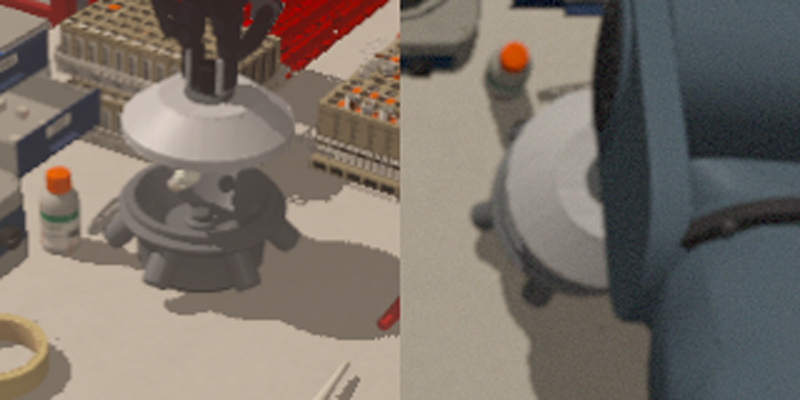

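The lid is off and level in the gripper. In the scene crop the tube's white cap shows at about (180,180), which is scene px (292,152). I place the lid now.

```bash
python3 - <<'E'
from h import *
Q=np.array([.47,.275,0])
manip.move_l(Q+[0,0,.19],max_speed=.2)
manip.move_l(Q+[0,0,.055],max_speed=.12)
f0=manip.read_force()[2]
z=.046
while z>.034:
    manip.move_l(Q+[0,0,z],max_speed=.03); f=manip.read_force()[2]
    if f-f0>2.5: break
    z-=.0015
print(z,f0,f,manip.read_ee_pos(),manip.read_time())
manip.set_gripper(.7)
manip.move_l(Q+[0,0,.16],max_speed=.12)
manip.move_l([.40,.33,.25],max_speed=.25)
print(manip.read_time())
F={n:camrig.grab_frame(n) for n in C}
for n in F: cv2.imwrite(f"pics/{n}3.png",F[n][:,:,::-1])
a=np.hstack([F["scene"][110:270,220:380],F["top"][110:270,280:440]])
cv2.imwrite("pics/c3.png",cv2.resize(a,(800,400),interpolation=2)[:,:,::-1])
E
```

```text
0.039999999999999994 -0.8308738506041673 16.068064436252563 [0.47008543 0.27505013 0.04124533] 9.4167
11.6583
```

View pics/c3.png

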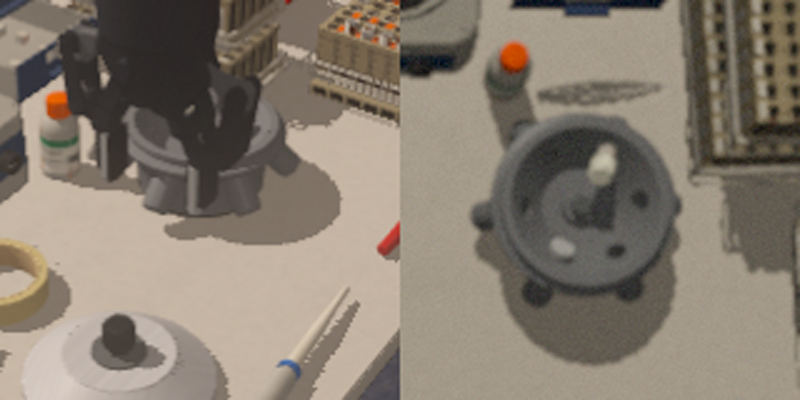

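The lid lies flat on the bench. The top view shows the tube's cap near px (361,176) and the plug head near px (345,209), so the bore points away from the robot and a little to its right. The gripper hides the rotor in the scene view, so I move it aside and measure.

```bash
python3 - <<'E'
from h import *
R=np.c_[[0,-1,0],[1,0,0],[0,0,-1.]].astype(float);R[:,0]=np.cross(R[:,1],R[:,2])
manip.move_ptp([.36,-.16,.30],R)
F={n:camrig.grab_frame(n) for n in C}
for n in F: cv2.imwrite(f"pics/{n}4.png",F[n][:,:,::-1])
print(manip.read_time())
a=np.hstack([cv2.resize(F["scene"][130:190,260:340],(400,300),interpolation=2),cv2.resize(F["top"][150:225,310:395],(400,353),interpolation=2)[:300]])
cv2.imwrite("pics/c4.png",cv2.resize(a,(800,300))[:,:,::-1])
for n,(x0,y0,x1,y1) in(("scene",(265,135,330,185)),("top",(325,165,385,215))):
    h=cv2.cvtColor(F[n][y0:y1,x0:x1],cv2.COLOR_RGB2HSV);g=h[...,2]
    for t in (130,150,170):
        for s,c,m in blobs(g>t,8):
            ev=cv2.PCACompute2(np.argwhere(m)[:,::-1].astype(np.float32),None)
            print(n,t,s+[x0,y0,0,0,0],c+[x0,y0],ev[1][0],np.sqrt(ev[2].ravel()))
E
```

```text
13.6583
scene 130 [265 140  19  20 167] [269.9760479  148.29341317] [-0.60119414  0.79910296] [4.983543  3.5299957]
scene 130 [310 139  20  31 229] [319.01746725 155.25327511] [-0.45517722  0.8904008 ] [6.8339157 3.673575 ]
scene 130 [287 145  13  11  89] [293.5505618  150.02247191] [ 0.8631212 -0.5049967] [3.5386755 2.0540435]
scene 130 [306 168   7   5  24] [309.20833333 170.04166667] [ 0.90867686 -0.41750014] [1.95789 0.97717]
scene 130 [269 175   6   7  29] [272.10344828 178.24137931] [-0.43792236  0.89901274] [1.7904903 1.3522675]
scene 150 [265 140  16  20 149] [269.55704698 147.91275168] [-0.5394686  0.8420058] [4.663373 3.273158]
scene 150 [321 140   8   7  11] [324.09090909 143.54545455] [ 0.74793404 -0.66377306] [2.8069255  0.29683605]
scene 150 [288 145  12  10  62] [293.69354839 149.41935484] [ 0.9227346  -0.38543603] [3.2710023 1.7547536]
scene 150 [307 168   5   4  11] [308.90909091 170.        ] [ 0.8492788 -0.5279445] [1.390244   0.71659106]
scene 150 [269 175   6   6  24] [272.29166667 177.875     ] [-0.6214712   0.78343695] [1.6360943 1.2802999]
scene 170 [265 141  
[... 209 characters left out ...]
0 176   5   5  16] [272.1875 178.3125] [-0.51449573  0.8574929 ] [1.172604  1.1145346]
top 130 [379 165   6   7  24] [382.41666667 167.08333333] [0.5432513 0.8395701] [2.020726  1.1118052]
top 130 [356 168  10  12  85] [360.82352941 174.15294118] [-0.5398855   0.84173846] [3.133315 2.323444]
top 130 [341 206   8   6  38] [344.47368421 208.39473684] [0.9150343 0.4033762] [2.214682  1.3588848]
top 150 [380 165   5   6  16] [382.75   166.5625] [0.58354074 0.8120838 ] [1.7250779 0.9125241]
top 150 [357 169   9   9  58] [361.01724138 173.72413793] [-0.53955    0.8419536] [2.506621  1.9658567]
top 170 [358 172   7   5  28] [360.85714286 174.21428571] [ 0.96417093 -0.26528186] [1.7314748 1.3120148]
```

View pics/c4.png

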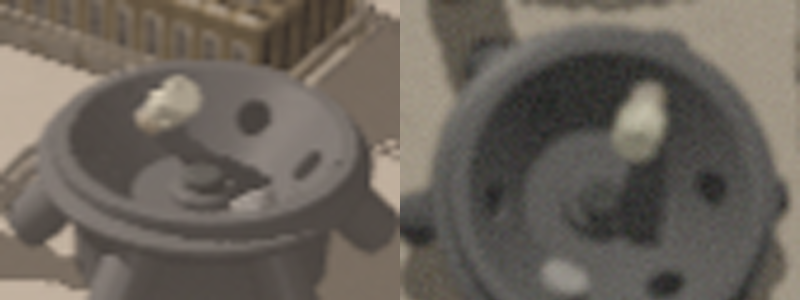

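The crops show the cap at about scene (293.6,150.0) and top (360.8,174). The plug is at top (345,208). The empty bore mouths in the top view are at about px (376.3,189.7), (329.5,192.5) and (366.7,210.6). From these I compute the axis, the azimuth and the cap position.

```bash
python3 - <<'E'
from h import *
T=lambda x,y:(310+(x-400)/4.706,150+y/4.706)
A=plane("top",T(712,187),.06);B=plane("top",T(492,200),.06);D=plane("top",T(667,285),.06);G=plane("top",T(565,277),.068)
c=(A+B)/2;print("axis",c,np.linalg.norm(A-B))
az=lambda v:np.degrees(np.arctan2(v[1],v[0]))
for ax in(c,np.array([.567,-.006,0])): print([az(A-ax)+60,az(ax-B)+60,az(D-ax)+120,az(ax-G)],[np.linalg.norm((p-ax)[:2]) for p in(A,B,D,G)])
X,e=tri((293.55,150.0),(360.82,174.15));print("cap",X,e)
X2,e=tri((293.7,149.4),(361.0,173.7));print("cap",X2,e,az(X-c))
# plug head, both views
print("plug",tri((260+250/5,130+202/5),(344.5,208.4)))
for ax in(c,np.array([.567,-.006,0])):
  for a in(-24,-27):
    d=np.array([np.cos(np.deg2rad(a)),np.sin(np.deg2rad(a)),0]);m=ax*[1,1,0]+.05*d+[0,0,.06];u=(-d+[0,0,1])/2**.5
    print(a,[(s,(m+(s-.05)*u).round(4),proj("scene",m+(s-.05)*u).round(1),proj("top",m+(s-.05)*u).round(1)) for s in(.05,.078,.09)])
F=cv2.imread("pics/top4.png")
E
```

```text
axis [ 0.5702029  -0.00642479  0.06      ] 0.103019238524604
[np.float64(-27.21642505120336), np.float64(-27.21642505120323), np.float64(-26.689043202424727), np.float64(-26.97754380634085)] [np.float64(0.051509619262302), np.float64(0.051509619262302), np.float64(0.05158219037895713), np.float64(0.04472753231564697)]
[np.float64(-23.72457593956652), np.float64(-30.787580228668148), np.float64(-24.22566751285828), np.float64(-28.45412990407169)] [np.float64(0.052186341215334844), np.float64(0.051028869851249416), np.float64(0.04918426147271697), np.float64(0.041694300327038775)]
cap [ 0.60265325 -0.02198267  0.07778004] [np.float64(0.0014371801303035097), np.float64(0.001437180130303372)]
cap [ 0.6029378  -0.02227489  0.07930192] [np.float64(0.0018535129881467331), np.float64(0.0018535129881464313)] -25.614740834830354
plug (array([0.5314893 , 0.01433248, 0.0648847 ]), [np.float64(0.00032299107610553), np.float64(0.0003229910761057311)])
-24 [(0.05, array([ 0.6159, -0.0268,  0.06  ]), array([289.4, 153.6]), array([361.4, 170.5])), (0.078, array([ 0.5978, -0.0187,  0.0798]), array([29
[... 255 characters left out ...]
  0.0798]), array([294.5, 150.2]), array([360.6, 177.1])), (0.09, array([ 0.5896, -0.0163,  0.0883]), array([296.3, 148.9]), array([359.8, 179.7]))]
-24 [(0.05, array([ 0.6127, -0.0263,  0.06  ]), array([290.4, 154.1]), array([361.2, 172. ])), (0.078, array([ 0.5946, -0.0183,  0.0798]), array([294.9, 150.9]), array([359.8, 178.2])), (0.09, array([ 0.5868, -0.0148,  0.0883]), array([297. , 149.4]), array([359.2, 181. ]))]
-27 [(0.05, array([ 0.6116, -0.0287,  0.06  ]), array([291.3, 153.8]), array([362.3, 172.4])), (0.078, array([ 0.5939, -0.0197,  0.0798]), array([295.5, 150.7]), array([360.5, 178.5])), (0.09, array([ 0.5863, -0.0159,  0.0883]), array([297.4, 149.3]), array([359.7, 181.2]))]
```

The axis is at about (0.570,-0.006) and the tube azimuth is about -27°. All cues agree within 2 mm. I grasp the cap along the tube's axis.

```bash
cat >>h.py <<'E'
ax=np.array([.5695,-.0064,0]);a=np.deg2rad(-26.8);d=np.array([np.cos(a),np.sin(a),0]);u=(-d+[0,0,1])/2**.5
M=ax+.05*d+[0,0,.06]
S=lambda s:M+(s-.05)*u
def RR(z,sg):
    y=sg*np.array([-np.sin(a),np.cos(a),0]);return np.c_[np.cross(y,z),y,z]
DN=np.array([0,0,-1.])
E
python3 - <<'E'
from h import *
best=None
for sg in(1,-1):
    q=[solver.inverse_kinematics(p,R) for p,R in((S(.17),RR(-u,sg)),(S(.06),RR(-u,sg)),(S(.14)+[0,0,.12],RR(-u,sg)),(S(.14)+[0,0,.16],RR(DN,sg)))]
    print(sg,[None if x is None else x.round(2) for x in q])
    if all(x is not None for x in q):
        m=max(abs(x[5]) for x in q)
        if best is None or m<best[0]: best=(m,sg)
sg=best[1];print(best)
manip.set_gripper(.5)
manip.move_ptp(S(.17),RR(-u,sg))
print(manip.read_time(),manip.read_force())
manip.move_l(S(.10),max_speed=.1)
f0=manip.read_force();s=.10
for s in(.09,.08,.072,.066,.06):
    manip.move_l(S(s),max_speed=.06);f=manip.read_force()
    if np.linalg.norm(f-f0)>5: break
print(s,f-f0,manip.read_ee_pos()-S(s),manip.read_time())
open("sg","w").write(str(sg))
F={n:camrig.grab_frame(n) for n in C}
a_=np.hstack([F["scene"][90:210,230:350],F["top"][130:250,300:420]])
cv2.imwrite("pics/c5.png",cv2.resize(a_,(800,400),interpolation=2)[:,:,::-1])
E
```

```text
1 [array([0.13, 0.35, 2.19, 4.5 , 0.42, 0.68]), array([0.03, 0.6 , 2.06, 4.13, 0.42, 0.99]), array([ 0.1 ,  0.17,  2.08, -1.15,  0.43, -0.04]), array([-0.08,  0.32,  1.57, -0.  ,  1.26, -1.19])]
-1 [array([ 0.13,  0.35,  2.19,  4.5 ,  0.42, -2.47]), array([ 0.03,  0.6 ,  2.06,  4.13,  0.42, -2.15]), None, array([-0.08,  0.32,  1.57, -0.  ,  1.26,  1.95])]
(np.float64(1.187028315584087), 1)
17.7 [ 0.26937135 -0.89054035  0.99436777]
0.06 [-0.08506372  0.05944932  0.77340451] [ 6.89603124e-05 -1.37397472e-04 -2.86135473e-04] 19.9667
```

View pics/c5.png

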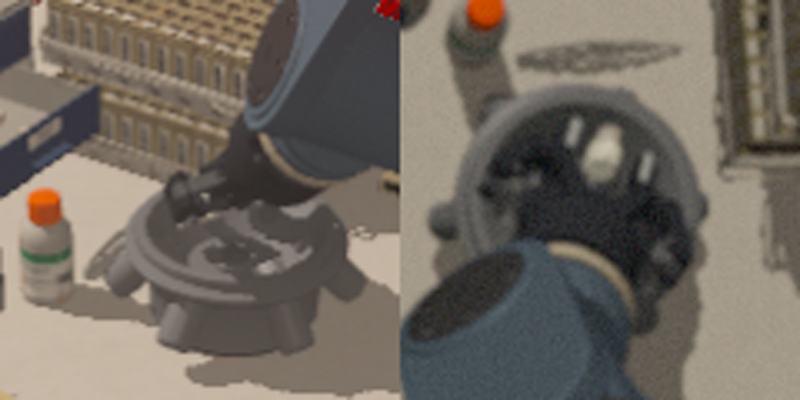

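The fingers straddle the cap symmetrically: pads at crop (575,133) and (648,167), cap at (603,155). This wrist branch (j4≈4.1) can't run continuously to the upright pose, because j4 has to unwind. I fit a small forward-kinematics model to IK samples so I can plan a joint path that limits lean and keeps clear height.

```bash
cat >fk.py <<'E'
from h import *
from scipy.spatial.transform import Rotation as Ro
from scipy.optimize import least_squares
def fk(q,p):
    h,r0,a2,e,a3,L=p;b=Ro.from_euler('z',q[0])
    R2=b*Ro.from_euler('y',q[1]);R3=R2*Ro.from_euler('y',q[2])
    R=R3*Ro.from_euler('z',q[3])*Ro.from_euler('y',q[4])
    z=R.apply([0,0,1.])
    return b.apply([r0,0,h])+R2.apply([0,0,a2])+R3.apply([e,0,a3])+L*z,z
def fit():
    rng=np.random.default_rng(0);D=[]
    for i in range(60):
        y=Ro.from_euler('ZYX',[rng.uniform(-1,1),np.pi+rng.uniform(-.7,.7),rng.uniform(-.4,.4)]).as_matrix()
        x=np.array([rng.uniform(.4,.7),rng.uniform(-.3,.3),rng.uniform(.1,.4)])
        q=solver.inverse_kinematics(x,y)
        if q is not None:D.append((q,x,y[:,2]))
    res=lambda p:np.concatenate([np.r_[fk(q,p)[0]-x] for q,x,z in D])
    r=least_squares(res,[.3,0,.4,0,.4,.25])
    return r.x,np.abs(r.fun).max(),max(np.abs(fk(q,r.x)[1]-z).max() for q,x,z in D),len(D)
E
python3 - <<'E'
from fk import *
t=manip.read_time();p,*e=fit();print(p,e,manip.read_time()-t);np.save("p.npy",p)
def chk(path,off=.06):
    L=[];Z=[]
    for A,B in zip(path,path[1:]):
        for w in np.linspace(0,1,30):
            x,z=fk(A+(B-A)*w,p);L.append(np.degrees(np.arccos(-z[2])));f=x+off*z;Z.append(np.r_[f,x[2]])
    return np.array(L),np.array(Z)
q1=solver.inverse_kinematics(S(.14),RR(-u,1));print(q1.round(3),fk(q1,p)[0]-S(.14))
best=[]
# waypoint W: j4 = mid, small j5, forearm lean ~ modest; end: tool down near
for j5 in(.08,.12,.2):
  for j2 in np.arange(-.3,.45,.05):
    for fl in np.deg2rad([15,20,25,30,35]):
      j3=np.pi-fl-j2
      if not .05<j3<2.6: continue
      for j4 in(4.3,3.6):
        w1=np.array([q1[0],j2,j3,j4,j5,q1[5]]);w2=w1.copy();w2[3]=0
        w3=w2.copy();w3[4]=fl
        L,Z=chk([q1,w1,w2,w3])
        r=np.hypot(Z[:,0]-.57,Z[:,1]+.006)
        zz=np.where(r<.125,Z[:,2],9)
        if L.max()<46.5: best.append((zz.min(),Z[:,2].min(),L.max(),Z[-1,:3].round(3),j5,j2,np.degrees(fl),j4))
best.sort(key=lambda b:-min(b[0],b[1]+.03))
for b in best[:8]:print(b)
E
```

```text
[ 0.26311326 -0.00232942  0.49313722  0.04300359  0.4392812   0.27255299] [np.float64(0.05011162930355116), np.float64(9.43689570931383e-16), 58] 0.0
[0.096 0.42  2.163 4.377 0.412 0.784] [ 0.0081666  -0.04883351  0.00185429]
(np.float64(0.08306749412160858), np.float64(0.03919354345260856), np.float64(45.000000000000014), array([0.213, 0.021, 0.039]), 0.08, np.float64(-5.551115123125783e-17), np.float64(35.0), 4.3)
(np.float64(0.08306749412160858), np.float64(0.03919354345260856), np.float64(45.099995236388715), array([0.213, 0.021, 0.039]), 0.08, np.float64(-5.551115123125783e-17), np.float64(35.0), 3.6)
(np.float64(0.08306749412160858), np.float64(0.03919354345260856), np.float64(45.000000000000014), array([0.213, 0.021, 0.039]), 0.12, np.float64(-5.551115123125783e-17), np.float64(35.0), 4.3)
(np.float64(0.08306749412160858), np.float64(0.03919354345260856), np.float64(45.3998107571211), array([0.213, 0.021, 0.039]), 0.12, np.float64(-5.551115123125783e-17), np.float64(35.0), 3.6)
(np.float64(0.08306749412160858), np.float64(0.03919354345260856), np.float64(46.45567568288915), array([0.213, 0.021, 0.039]), 0.2, np.float64(-5.551115123125783e-17), np.float64(35.0), 4.3)
(np.float64(0.06920733747291435), np.float64(0.0162296094589805), np.float64(45.000000000000014), array([0.253, 0.024, 0.016]), 0.08, np.float64(0.1499999999999999), np.float64(29.999999999999996), 4.3)
(np.float64(0.07665180992965956), np.float64(0.0162296094589805), np.float64(45.000000000000014), array([0.253, 0.024, 0.016]), 0.08, np.float64(0.1499999999999999), np.float64(29.999999999999996), 3.6)
(np.float64(0.07223460418395083), np.float64(0.0162296094589805), np.float64(45.000000000000014), array([0.253, 0.024, 0.016]), 0.12, np.float64(0.1499999999999999), np.float64(29.999999999999996), 4.3)<stdin>:7: RuntimeWarning: invalid value encountered in arccos
```

```bash
python3 - <<'E'
s=open("fk.py").read()
s=s.replace("h,r0,a2,e,a3,L=p","h,r0,a2,e,a3,L,w,v=p").replace("R=R3*Ro.from_euler('z',q[3])*","R4=R3*Ro.from_euler('z',q[3]);R=R4*").replace("+L*z,z","+L*z+R4.apply([w,0,0])+R.apply([v,0,0]),z").replace(".4,.25]",".4,.25,0,0]")
open("fk.py","w").write(s)
E
python3 - <<'E'
from fk import *
p,*e=fit();print(p.round(4),e);np.save("p.npy",p)
def chk(path,off=.06):
    L=[];Z=[]
    for A,B in zip(path,path[1:]):
        for w in np.linspace(0,1,25):
            x,z=fk(A+(B-A)*w,p);L.append(np.degrees(np.arccos(np.clip(-z[2],-1,1))));Z.append(x+off*z)
    return np.array(L),np.array(Z)
best=[]
for s in(.14,.17):
 q1=solver.inverse_kinematics(S(s),RR(-u,1));print(s,q1.round(3))
 for j2 in np.arange(-.3,.5,.05):
    for fl in np.deg2rad([25,30,34,38,42]):
      j3=np.pi-fl-j2
      if not .05<j3<2.6: continue
      for j5 in(.08,.15):
       for j4 in(4.3,3.7):
        w1=np.array([q1[0],j2,j3,j4,j5,q1[5]]);w2=w1.copy();w2[3]=0
        L,Z=chk([q1,w1,w2])
        r=np.hypot(Z[:,0]-.57,Z[:,1]+.006)
        zz=np.where(r<.13,Z[:,2],9)
        if L.max()<47: best.append((zz.min(),Z[:,2].min(),L.max(),Z[-1].round(3),s,j5,j2,np.degrees(fl),j4))
best.sort(key=lambda b:-min(b[0],b[1]+.03))
for b in best[:6]:print(*[np.round(x,3) for x in b])
print("skew")
y=np.array([-np.sin(a),np.cos(a),0])
for l in(45,40,35,30,25,20):
    t=np.deg2rad(l);z=np.sin(t)*d+np.cos(t)*DN;R=np.c_[np.cross(y,z),y,z]
    t2=np.deg2rad(l-45);z2=np.sin(t2)*d+np.cos(t2)*DN;R2=np.c_[np.cross(y,z2),y,z2]
    c=S(.079)
    for P,Rr in((c-.019*0-0*z+.019*z,R),(c+.019*z+.07*u,R),(c+.019*z+.07*u+[0,0,.12],R),(np.array([.5,0,.32]),R2)):
        q=solver.inverse_kinematics(P,Rr);print(l,None if q is None else q.round(2))
E
```

```text
[0.2549 0.0042 0.4856 0.0223 0.4371 0.261  0.0182 0.004 ] [np.float64(0.05701389495537431), np.float64(9.43689570931383e-16), 58]
0.14 [0.096 0.42  2.163 4.377 0.412 0.784]
0.17 [0.126 0.349 2.193 4.5   0.416 0.676]
0.115 0.115 46.569 [0.383 0.048 0.126] 0.17 0.08 -0.15 42.0 4.3
0.115 0.099 45.0 [0.363 0.046 0.099] 0.17 0.08 -0.1 38.0 4.3
0.115 0.099 45.905 [0.363 0.046 0.099] 0.17 0.08 -0.1 38.0 3.7
0.115 0.087 46.569 [0.344 0.043 0.087] 0.17 0.15 -0.1 38.0 4.3
0.115 0.115 46.569 [0.407 0.051 0.129] 0.17 0.08 -0.1 42.0 4.3
0.115 0.1 45.0 [0.387 0.049 0.1  ] 0.17 0.08 -0.05 38.0 4.3
skew
45 [0.03 0.6  2.06 4.13 0.42 0.99]
45 [0.09 0.44 2.15 4.34 0.41 0.82]
45 [ 0.09  0.19  2.08 -1.18  0.41 -0.01]
45 [-0.09  0.18  1.66 -0.    1.31 -1.2 ]
40 [0.01 0.58 2.03 4.39 0.32 0.72]
40 [0.07 0.42 2.12 4.64 0.33 0.5 ]
40 [ 0.07  0.19  2.04 -0.88  0.44 -0.32]
40 [-0.11  0.22  1.61  0.03  1.4  -1.22]
35 [-0.01  0.57  1.99 -1.48  0.26  0.29]
35 [ 0.05  0.41  2.08 -1.24  0.3   0.09]
35 [ 0.05  0.19  1.99 -0.64  0.49 -0.56]
35 [-0.12  0.26  1.56  0.06  1.48 -1.24]
30 [-0.02  0.56  1.95 -0.97  0.26 -0.22]
30 [ 0.03  0.41  2.04 -0.83  0.33 -0.33]
30 [ 0.03  0.2   1.94 -0.45  0.57 -0.74]
30 [-0.14  0.3   1.52  0.08  1.57 -1.25]
25 [-0.04  0.56  1.9  -0.58  0.32 -0.62]
25 [ 0.01  0.41  1.99 -0.53  0.39 -0.64]
25 [ 0.01  0.22  1.9  -0.32  0.66 -0.88]
25 [-0.15  0.35  1.47  0.11  1.65 -1.26]
20 [-0.05  0.57  1.86 -0.35  0.41 -0.86]
20 [-0.01  0.42  1.95 -0.33  0.48 -0.84]
20 [-0.01  0.24  1.85 -0.22  0.75 -0.98]
20 [-0.16  0.39  1.43  0.13  1.74 -1.27]
```

A 15° skew grasp (tool leaning 30°, closing tangentially) keeps one continuous wrist branch from grasp to upright. I back out empty, re-approach that way, then grip and pull a little.

```bash
cat >>h.py <<'E'
def RL(l):
    t=np.deg2rad(l);z=np.sin(t)*d+np.cos(t)*DN;y=np.array([-np.sin(a),np.cos(a),0]);return np.c_[np.cross(y,z),y,z]
c=S(.082);Z=RL(30)[:,2];G=c+.019*Z
E
python3 - <<'E'
from h import *
manip.move_l(S(.16),max_speed=.15)
q=manip.read_qpos();q[1]-=.3;manip.move_j(q)
manip.set_gripper(.42)
manip.move_ptp(G-.13*Z,RL(30))
print(manip.read_time(),manip.read_qpos().round(2))
f0=manip.read_force()
manip.move_l(G-.04*Z,max_speed=.12)
for k in(.025,.015,.007,0):
    manip.move_l(G-k*Z,max_speed=.06);f=manip.read_force()-f0
    if np.linalg.norm(f)>5: print("contact",k,f);break
print(f,manip.read_ee_pos()-G,manip.read_time())
if k==0:
    manip.set_gripper(0,35)
    print("w",manip.read_grip_width()*85,manip.read_grip_force(),manip.read_force()-f0)
    manip.move_l(G+.02*u,max_speed=.04)
    print("f",manip.read_force()-f0,manip.read_grip_width()*85,manip.read_time())
F={n:camrig.grab_frame(n) for n in C}
a_=np.hstack([F["scene"][90:210,230:350],F["top"][130:250,300:420]])
cv2.imwrite("pics/c6.png",cv2.resize(a_,(800,400),interpolation=2)[:,:,::-1])
E
```

```text
25.9917 [ 0.05  0.27  2.03 -0.6   0.45 -0.57]
[-0.30237496 -0.87594052 -0.21128992] [-1.22953624e-04 -2.32855595e-05 -1.44551341e-05] 28.1583
w 18.628009902541965 34.0869927406311 [-1.32259158 -0.45168984  1.1770815 ]
f [ 0.00973154 -0.57350283 -0.24054805] 18.90522472170461 29.0917
```

View pics/c6.png

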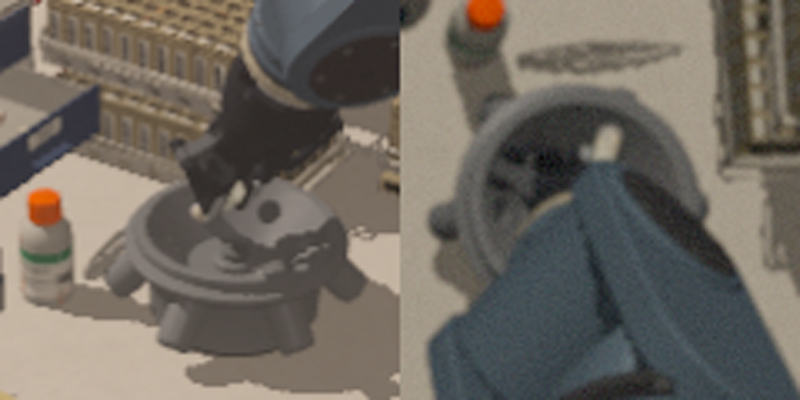

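The cap is gripped at 18.9 mm, and the tube has come up 20 mm without resistance; it shows at crop (610,140) in the top view. I draw it out fully, raise it and turn it upright.

```bash
python3 - <<'E'
from h import *
manip.move_l(G+.07*u,max_speed=.06)
print(manip.read_force(),manip.read_grip_width()*85)
manip.move_l(G+.075*u+[0,0,.12],max_speed=.12)
P=np.array([.50,.0,.34])
manip.move_l(P,RL(-15),max_speed=.05)
manip.dwell(.3)
print(manip.read_time(),manip.read_grip_width()*85,manip.read_ee_pos(),manip.read_qpos().round(2))
F={n:camrig.grab_frame(n) for n in C}
R=RL(-15);g=P-.019*R[:,2]
for n in F:print(n,proj(n,g),proj(n,g-[0,0,.082]))
s=proj("scene",g-[0,0,.04]).astype(int);x=max(s[0]-50,0);y=max(s[1]-50,0)
cv2.imwrite("pics/scene7.png",F["scene"][:,:,::-1])
A=cv2.resize(F["scene"][y:y+100,x:x+100],(400,400),interpolation=2)
B=cv2.resize(F["scene"][60:340,90:370],(400,400),interpolation=3)
print(x,y)
cv2.imwrite("pics/c7.png",np.hstack([A,B])[:,:,::-1])
E
```

```text
[ 0.13629169 -0.01885201 -0.50097314] 18.800266299997713
34.1083 18.255295084106287 [4.99973817e-01 3.63020648e-05 3.39998702e-01] [-0.14  0.29  1.49  0.08  1.61 -1.25]
scene [330.72331492  51.34908495] [328.55344932  87.99325972]
top [390.69170881 199.77938395] [376.98453212 207.42079489]
279 19
```

View pics/c7.png

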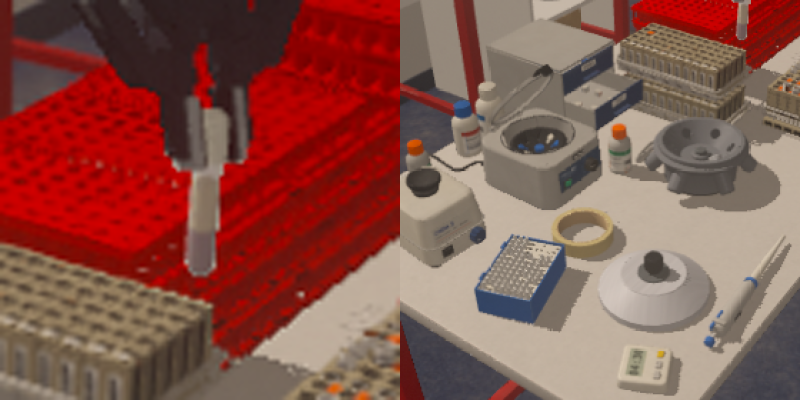

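The tube hangs nearly vertical in the scene view, from the cap top at about (333,46.5) to the foot at about (329,86.5). The lid lies flat and the other objects are in place. I measure the residual lean with a mask.

```bash
python3 - <<'E'
from h import *
f=cv2.imread("pics/scene7.png");h=cv2.cvtColor(f,cv2.COLOR_BGR2HSV)
x0,y0,x1,y1=318,40,345,94
m=((h[...,1]<110)&(h[...,2]>90))[y0:y1,x0:x1]
b=max(blobs(m),key=lambda b:b[0][4]);print(b[0]+[x0,y0,0,0,0])
rows=[(y+y0,np.flatnonzero(b[2][y]).mean()+x0,b[2][y].sum()) for y in range(b[2].shape[0]) if b[2][y].any()]
print([(r[0],round(r[1],1),int(r[2])) for r in rows])
rr=np.array([r for r in rows if 60<=r[0]<=84]);k=np.polyfit(rr[:,0],rr[:,1],1);print("slope",k[0])
P=np.array([.50,.0,.34]);g=P-.019*RL(-15)[:,2]
for l in(-12,-8,-4,0,4,8,12):
    v=np.sin(np.deg2rad(l))*d+np.cos(np.deg2rad(l))*DN
    A,B=proj("scene",g-.008*v),proj("scene",g+.082*v);print(l,((B-A)[0]/(B-A)[1]).round(3),A.round(1),B.round(1))
E
```

```text
[322  43  14  45 349]
[(43, np.float64(326.5), 2), (44, np.float64(327.0), 3), (45, np.float64(327.0), 3), (46, np.float64(330.0), 9), (47, np.float64(330.5), 10), (48, np.float64(330.5), 10), (49, np.float64(330.5), 10), (50, np.float64(330.5), 10), (51, np.float64(330.7), 9), (52, np.float64(330.7), 9), (53, np.float64(331.2), 8), (54, np.float64(331.0), 9), (55, np.float64(331.0), 9), (56, np.float64(331.0), 9), (57, np.float64(331.0), 9), (58, np.float64(331.1), 8), (59, np.float64(329.1), 11), (60, np.float64(328.0), 13), (61, np.float64(329.7), 9), (62, np.float64(330.5), 8), (63, np.float64(330.0), 7), (64, np.float64(330.0), 7), (65, np.float64(330.0), 7), (66, np.float64(330.0), 7), (67, np.float64(330.0), 7), (68, np.float64(329.5), 8), (69, np.float64(330.0), 7), (70, np.float64(330.0), 7), (71, np.float64(329.5), 8), (72, np.float64(329.5), 8), (73, np.float64(329.5), 8), (74, np.float64(329.5), 8), (75, np.float64(329.5), 8), (76, np.float64(329.5), 8), (77, np.float64(329.0), 7), (78, np.float64(329.0), 7), (79, np.float64(329.0), 7), (80, np.float64(329.0), 7), (81, np.float64(329.0), 7), (82, np.float64(328.5), 8), (83, np.float64(328.5), 8), (84, np.float64(328.5), 8), (85, np.float64(329.0), 7), (86, np.float64(328.5), 6), (87, np.float64(328.5), 4)]
slope -0.04948717948718035
-12 0.06 [330.5  47.4] [333.1  90.3]
-8 0.022 [330.6  47.5] [331.6  89.7]
-4 -0.018 [330.8  47.5] [330.   88.9]
0 -0.059 [330.9  47.6] [328.6  88. ]
4 -0.102 [331.1  47.7] [327.1  86.9]
8 -0.148 [331.2  47.8] [325.6  85.6]
12 -0.198 [331.4  48. ] [324.2  84.2]
```

```bash
python3 - <<'E'
from bench import manip, camrig, solver, sign_off
import numpy as np
print(manip.read_time(),np.abs(manip.read_joint_vel()).max(),manip.read_grip_force());print(sign_off())
E
```

```text
34.2083 0.001038982544061278 34.13924753665924
the job is handed in; nothing more can be done
None
```

The job is handed in after 34 s: the lid lies flat, right way up, on the free bench left of the rotor, and the gripper holds the sample tube still, upright within about 2° by the scene camera, with its foot about 26 cm above the bench.

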